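# Bring the raking lamp round the drawing

## Task

Draw the slide bolt fully back, then push the lamp carriage along its rail and round the bend until it clicks home in the catch of the end stop and stays there by itself. Feel your way: do not force the carriage against the rail or slam it into the stop, as the rail is only clamped by hand. Leave the bolt open, and leave the tools, weights and pots alone.

Things in the scene. Friction and masses are not known exactly. Their poses are not given: they have to be found in the camera images.
- rail: Low aluminium T-rail round two sides of a drawing. Origin on the table under its centre line. Straight leg on its y axis, y -270 to 0 mm, where the bend nominally begins; beyond it bend and second leg are one piece, spliced on by hand: it lies up to 15 mm off nominal along y, either way, unmeasured. Flange 60 wide, top at z 5; stem 8 wide; head 18 wide, top at z 23 mm. The drawing lies at x -152 to -322 mm
- bend_centre (a point): Nominal centre of the quarter bend, at (-100, 0) mm of the rail, on the table. The rail's centre line runs round it at 100 mm radius, turning left from the rail's +y to its -x; the second leg then runs along -x at nominal y +100 mm to x -280 mm. Truly the centre is up to 15 mm off along the rail's y
- stop_nominal (a point): Nominal place of the roller catch, at (-205, 100) mm of the rail, 30 mm above the table: two upright sprung rollers in a black end stop clamped on the second leg. Truly it sits up to 20 mm off either way along the leg (and shares the bend's up to 15 mm along y), unmeasured: find it by feel
- carriage: Lamp carriage, captive on the rail. Origin on its centre line at the foot of its guides, 5 mm above the table; x = travel, y left (lamp), z up. Grey plate x -45 to 45, y -30 to 36 mm, top 34 mm above the table. Four nylon guides, 56 mm apart along x, straddle the stem with 1.8 mm play a side. About 0.6 kg, slides with 1 to 4 N, more if pushed askew. Starts on the straight leg behind the bolt
- handle (a point): Centre of the carriage's upright round aluminium handle, 20 mm across, 50 mm tall, in the middle of the plate (34 to 84 mm above the table); this point is 54 mm above the carriage's origin. Push, cage or grip it from above. Left of it, the lamp's bracket begins at y 32 mm, the black lamp head (64 mm long, top 79 mm above the table) at y 44 to 71 mm; free fore and aft
- strike (a point): Centre of the round steel strike, 12 mm across, on a tongue 63 mm ahead of the carriage's origin, 30 mm above the table; it goes between the catch's two rollers. Bearing on rail or stop with more than 25 N counts as forcing the carriage
- bolt (a joint): Steel slide bolt barring the straight leg just ahead of the parked carriage, at rail y -75 mm. Metres drawn: about 0 (to 0.005) shut, 0.052 fully drawn, towards -x of the rail. About 2.5 N to slide, stays where left. Drawn 0.046 it lets the carriage by
- bolt_peg (a point): Middle of the bolt's upright round peg, 12 mm across, 35 to 76 mm above the table, this point 56 mm above it; with the bolt shut at (-85, -75) mm of the rail. It moves with the bolt, along -x of the rail to open. The bolt's guide, 41 mm tall, is at rail x -44 to -66 mm
- buffer (a joint): Sprung rubber buffer behind the catch's rollers, metres pushed in: 0 free, 0.009 bottomed (then rigid), 150 N/m. The rollers let the strike through with a click at a push of about 5 to 10 N; once caught it keeps the buffer in 5 to 8 mm by itself, the carriage's origin about 55 mm short of the roller line. If it binds short of that, ease off and push afresh. Not caught: reads 0
- weight_a: small turned steel paper weight, 42 mm across, 38 mm tall, lying on the drawing; origin under its centre; leave alone
- weight_b: the same kind of steel paper weight; origin under its centre; leave alone
- folder: flat white folding tool, about 140 x 22 x 5 mm, on the drawing; origin under its centre; leave alone
- paste_jar: amber jar with a white cap, 60 mm across, 70 mm tall, beyond the rail; origin under its centre; leave alone
- dispenser: steel pump dispenser, 72 mm across, 150 mm tall, beyond the rail; origin under its centre; leave alone
- block_brush: wooden block brush, 140 x 60 x 50 mm, at the right; origin under its centre; leave alone
- spatula: spatula 200 mm long, at the left; leave alone
Mind the look-alikes: they are no part of the job. Leave any orange or yellow look-alike of the carriage alone.

How it is judged:
By the outcome, as a careful person would: the job done as asked, in the order asked, and still so for the second after the job is handed in, with the robot touching nothing.
It also fails if it takes over 72 s, if anything falls off the work surface, if the arm or the gripper's body presses on something with over 40 N, if the wrist force passes 120 N, or if a joint passes its speed limit or range.

## Robot

A 6-joint arm with a two-finger parallel gripper is mounted at the origin on the work surface. World frame = base frame: x ahead of the robot, y to its left, z up, the work surface at z = 0. Lengths are in m, angles in rad, forces in N, time in s.
With the tool pointing down it reaches from about 0.275 to 0.825 m from the base axis. Payload 5.2 kg.
Tool frame: the origin (TCP) lies at the very end of the fingers, on their centre line; the grasp point (between the pads) lies 19 mm behind it; z points along the fingers, y is the direction in which the jaws open and shut (so a half turn about z gives the same grasp; the last joint's range is limited). The gripper opens to 93 mm and grips with 3 to 60 N. Pads are 15 mm wide; open, the fingers measure 128 mm over their backs; the gripper's body (75 mm by 188 mm) begins 65 mm behind the grasp point.
Start: joints at [-1.377, 0.259, 1.535, -0, 1.348, -0.203], TCP at [0.213, -0.507, 0.219] pointing down, gripper open.
Joint ranges: [-3.14, 3.14], [-0.91, 2.08], [0.19, 2.58], [-1.22, 4.36], [0.22, 2.71], [-3.12, 3.12]. Speed limits (rad/s): [2.57, 2.57, 3.14, 3.14, 3.14, 3.14].

## Interface

Orientations are given as a unit quaternion [w, x, y, z].
In Python, from workcell import robot gives the robot as it stands.
- The arm moves only by the shell command python3 -m pendant 'ROWS' [FORCE]. ROWS is JSON, a list of rows, each a list of 7 numbers: the shift along the tool's x, y, z in m, then the turn, a rotation vector about the tool's x, y, z in rad, then the closure, from 0 (fully open) to 1 (shut). A call has 1 to 5 rows; each row is the pose to reach, as a shift and turn from the pose measured when the call began, along the tool's axes at that moment; what a row does not reach only later rows make up. A row lasts 1/10 s, in which the tool goes at most 50 mm and 8.59 degrees, less where a joint would pass 70% of its speed; a pose out of reach is approached as far as the arm can. A call with a gripper value outside its range is refused whole. The fingers move at their own pace and stop on an object; FORCE is the grip in N (left out, the last holds). Time passes only in rows, so rows that repeat a pose let the fingers close. It gives the time, the measured TCP pose, the force and the opening at its end, in the units of the state.
- robot.get_state(): the state, without advancing time (a new reading comes with each control period).
- robot.camera(name): name is "scene" or "top" or "wrist"; returns a dict with "img" (480x640x3 uint8, red, green, blue), "mtx" (3x3 intrinsics, pixels), "dist" ([k1, k2, p1, p2, k3] as OpenCV has them; the pictures are not rectified), "xyz" and "attitude" of the camera in the world; the wrist camera has in their place "mount" (4x4, takes a point from camera to tool coordinates, whose origin is the TCP and whose axes are the flange's). Camera axes: x right, y down, z forward; pixel columns grow to the right and rows downward; lengths in m; the calibration is good to about 2 mm. A picture is of the moment at which its call begins: read the wrist's pose just before it. There is no depth.
- robot.job_done(): hands the job in, once; it reports no verdict.
The state is a dict: "clock": time; "joint_positions": joint angles; "joint_vel": joint speeds; "tau": joint torques, N m; "ee_pos": TCP position; "tool_rot": TCP orientation; "force": force on the tool from outside, world axes, zero at the start; "torque": the same for the moment, N m; "width": finger opening in m.
Only numpy, scipy, OpenCV 4.12 (cv2) and the standard library are available. Lean on these libraries where they do the work, as an engineer would, in place of code of your own. Each camera call takes 0.05 s, during which the arm holds its last target. There are 200 camera calls.

## Working session

There is one attempt and no reset: what is moved stays moved. The work goes in short steps, Python scripts to look and compute and a shell command to move; the robot and the scene stay as the last step left them, time stands still between calls to the robot, and variables do not carry over. Pictures are saved under pics/ and viewed, about 8 in all and at most 12, crops included, and the job is handed in when it is done.

```bash
mkdir -p pics; ls
python3 - <<'E'
from workcell import robot
import cv2
s=robot.get_state(); print(s)
for n in("scene","top"):
    c=robot.camera(n); cv2.imwrite(f"pics/{n}0.png",c["img"][:,:,::-1]); print(n,c["mtx"],c["dist"],c["xyz"],c["attitude"])
E
```

```text
pics
{'clock': 0.0, 'joint_positions': array([-1.37675730e+00,  2.59360414e-01,  1.53612774e+00, -4.08618731e-05,
        1.34801223e+00, -2.02792922e-01]), 'joint_vel': array([-0.00023799, -0.00096233, -0.00064722,  0.00034498, -0.00101429,
        0.00063119]), 'tau': array([-9.24555243e-04, -4.37316620e+01, -2.84001625e+01,  7.15703890e-02,
        4.10808530e-02, -1.29587811e-04]), 'ee_pos': array([ 0.21247145, -0.50667381,  0.21779044]), 'tool_rot': array([-9.53941567e-04,  9.80378706e-01,  1.97120987e-01, -1.57465062e-05]), 'force': array([-0.37920722,  0.58586135,  0.29125298]), 'torque': array([ 0.05441939, -0.01911793, -0.00416563]), 'width': 0.09320753737735607}
scene [[535.31412348   0.         314.83266615]
 [  0.         535.31412348 243.38245502]
 [  0.           0.           1.        ]] [-0.06099651  0.          0.          0.          0.        ] [1.56104512 0.33830821 0.97558097] [-0.234598    0.52053224  0.74530935 -0.34427307]
top [[562.78112324   0.         315.21132153]
 [  0.         562.78112324 238.46501576]
 [  0.           0.           1.        ]] [-0.11200148  0.          0.          0.          0.        ] [ 0.31581275 -0.02557031  1.37185575] [-0.06049531  0.70872051 -0.70045988  0.05840815]
```

View pics/top0.png

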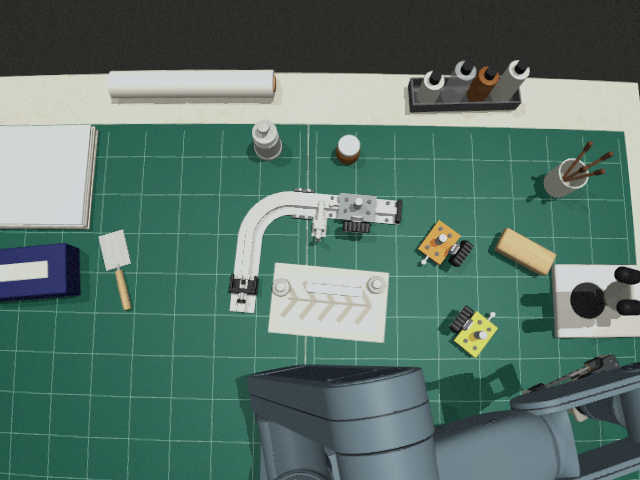

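View pics/scene0.png

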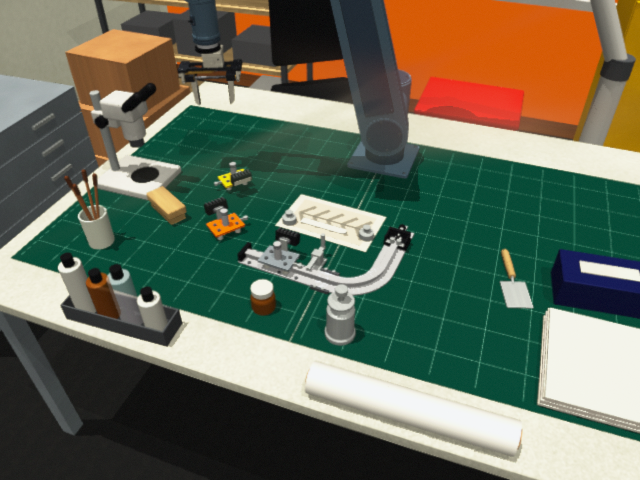

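Both views show one grey carriage on the rail at top px (357,208). The look-alikes, orange at (440,243) and yellow at (476,333), are off the rail. The bolt is near (319,215), with its peg lower at about (318,237). The end stop is at (243,285). I'll crop that area to check.

```bash
cat > h.py <<'E'
import numpy as np, cv2
from scipy.spatial.transform import Rotation as R
def rot(q): return R.from_quat([q[1],q[2],q[3],q[0]]).as_matrix()
def pose(c,s=None):
    if "mount" in c:
        M=np.array(c["mount"]); T=rot(s["tool_rot"])
        return T@M[:3,:3], T@M[:3,3]+s["ee_pos"]
    return rot(c["attitude"]),np.array(c["xyz"])
def ray(c,uv,z,s=None):
    A,o=pose(c,s)
    p=cv2.undistortPoints(np.array(uv,float).reshape(-1,1,2),c["mtx"],c["dist"]).reshape(-1,2)
    d=np.c_[p,np.ones(len(p))]@A.T
    return o+d*((z-o[2])/d[:,2])[:,None]
def proj(c,P,s=None):
    A,o=pose(c,s)
    return cv2.projectPoints((np.array(P,float).reshape(-1,3)-o)@A,np.zeros(3),np.zeros(3),c["mtx"],c["dist"])[0].reshape(-1,2)
E
python3 - <<'E'
from workcell import robot
import cv2,pickle
for n in("scene","top"):
    c=robot.camera(n); pickle.dump(c,open(n+".pkl","wb"))
    im=c["img"][:,:,::-1]
    a=(im[185:320,225:415] if n=="top" else im[215:305,230:420])
    cv2.imwrite(f"pics/{n}1.png",cv2.resize(a,None,fx=4,fy=4,interpolation=cv2.INTER_CUBIC))
E
```

```text
(no output)
```

View pics/top1.png

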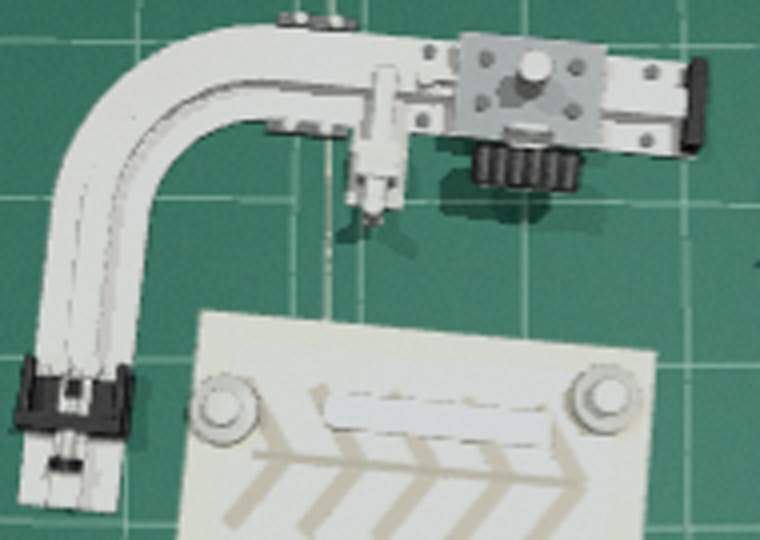

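The crop shows:
- Carriage handle top at crop (534,65), grey plate around it, lamp below.
- Bolt guide near crop (378,165), with the dark upright peg at crop (373,217).
- End stop at crop (75,400), with its rollers around (72,388).

Next I'll compute the points.

```bash
python3 - <<'E'
import pickle,numpy as np,cv2
from h import *
c=pickle.load(open("top.pkl","rb"));sc=pickle.load(open("scene.pkl","rb"))
np.set_printoptions(precision=4,suppress=True)
def P(u,v,z): return ray(c,[[225+u/4-.4,185+v/4-.4]],z)[0]
for n,u,v,z in [("handle",534,65,.084),("plTL",462,33,.034),("plTR",607,45,.034),("plBR",599,152,.034),("plBL",452,136,.034),
 ("peg",373,217,.076),("flangeinA",405,132,.005),("flangeinB",690,157,.005),("flangeoutA",360,32,.005),("flangeoutB",690,62,.005),
 ("leg2 inA",155,200,.005),("leg2 inB",118,510,.005),("leg2 outA",55,200,.005),("leg2 outB",19,502,.005),("stop L",20,405,.03),("stop R",130,410,.03),("roller",72,388,.03)]:
    print(n,P(u,v,z))
E
python3 -c "
from h import *
import pickle
sc=pickle.load(open('scene.pkl','rb'))
im=sc['img'][:,:,::-1][215:305,230:420]
"
```

```text
handle [ 0.6255 -0.1202  0.084 ]
plTL [ 0.6571 -0.0798  0.034 ]
plTR [ 0.6507 -0.1686  0.034 ]
plBR [ 0.5839 -0.1632  0.034 ]
plBL [ 0.5927 -0.074   0.034 ]
peg [ 0.5352 -0.0266  0.076 ]
flangeinA [ 0.6009 -0.0459  0.005 ]
flangeinB [ 0.5872 -0.2228  0.005 ]
flangeoutA [ 0.6644 -0.0172  0.005 ]
flangeoutB [ 0.6477 -0.2236  0.005 ]
leg2 inA [0.5563 0.108  0.005 ]
leg2 inB [0.3658 0.1255 0.005 ]
leg2 outA [0.5556 0.17   0.005 ]
leg2 outB [0.3697 0.1858 0.005 ]
stop L [0.4265 0.1833 0.03  ]
stop R [0.4244 0.1172 0.03  ]
roller [0.4371 0.1523 0.03  ]
```

View pics/scene1.png

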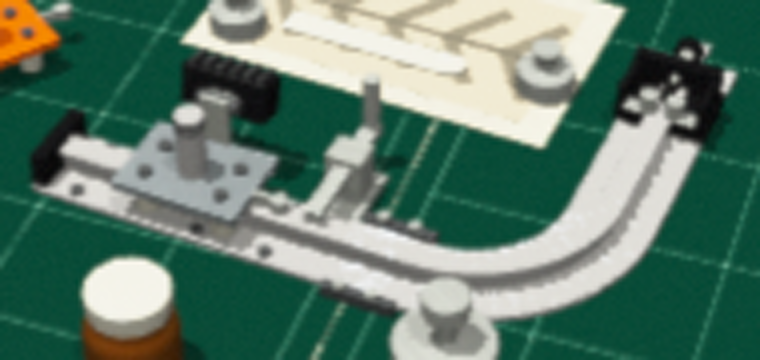

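The scene crop shows the bolt peg standing behind the guide, top at crop (372,80). I'll cross-check the peg and handle tops with the scene view.

Run:
```python
import pickle,numpy as np
from h import *
c=pickle.load(open("top.pkl","rb"));sc=pickle.load(open("scene.pkl","rb"))
np.set_printoptions(precision=4,suppress=True)
S=lambda u,v,z: ray(sc,[[230+u/4-.4,215+v/4-.4]],z)[0]
print("peg",S(372,78,.076),"handle",S(187,113,.084), "pegbase?",S(369,130,.035))
```

```text
peg [ 0.5435 -0.0261  0.076 ] handle [ 0.6254 -0.1223  0.084 ] pegbase? [ 0.5488 -0.0262  0.035 ]
```

```bash
cat > go.py <<'E'
# prints shift/turn in the tool's axes to reach world x y z and tool-x heading (deg)
import sys; from h import *; from workcell import robot
s=robot.get_state(); T=rot(s["tool_rot"]); x,y,z,a=map(float,sys.argv[1:5]); a=np.radians(a)
G=np.array([[np.cos(a),np.sin(a),0],[np.sin(a),-np.cos(a),0],[0,0,-1]])
print("shift",(T.T@(np.array([x,y,z])-s["ee_pos"])).round(4),"turn",R.from_matrix(T.T@G).as_rotvec().round(4),"t",s["clock"],"F",s["force"].round(1),"w",round(s["width"],4))
E
python3 -m pendant '[[0.042,-0.027,0,0,0,0.095,0.57],[0.084,-0.054,0,0,0,0.19,0.57],[0.126,-0.081,0,0,0,0.285,0.57],[0.168,-0.108,0,0,0,0.38,0.57],[0.21,-0.135,0,0,0,0.476,0.57]]' 10
python3 go.py 0.546 -0.0263 0.2 -4.6
```

```text
clock: 0.7
ee_pos: [0.3547, -0.2995, 0.2183]
tool_rot: [-0.001, 0.999, -0.042, -0.0]
force: [0.8, 0.4, 0.1]
width: 0.0574
shift [ 0.1678 -0.2883  0.0186] turn [-0.001   0.0001 -0.0035] t 0.7 F [0.8 0.4 0.1] w 0.0574
```

```bash
python3 -m pendant '[[0.024,-0.041,0,0,0,0,0.57],[0.048,-0.082,0,0,0,0,0.57],[0.072,-0.123,0,0,0,0,0.57],[0.096,-0.164,0,0,0,0,0.57],[0.12,-0.206,0,0,0,0,0.57]]' >/dev/null
python3 -m pendant '[[0.024,-0.041,0.01,0,0,0,0.57],[0.048,-0.082,0.02,0,0,0,0.57],[0.048,-0.082,0.02,0,0,0,0.57]]'
python3 go.py 0.546 -0.0263 0.2 -4.6
python3 - <<'E'
from workcell import robot
from h import *; import pickle
s=robot.get_state(); c=robot.camera("wrist"); pickle.dump((s,c),open("w1.pkl","wb")); im=c["img"][:,:,::-1].copy()
for k,P in enumerate([(.546,-.0263,.076),(.6255,-.121,.084)]):
    u=proj(c,[P],s)[0]; print(u); cv2.drawMarker(im,tuple(int(v) for v in u),(0,0,255),0,12,1)
cv2.imwrite("pics/w1.png",im)
E
```

```text
clock: 1.5
ee_pos: [0.5483, -0.0197, 0.1968]
tool_rot: [-0.002, 0.999, -0.039, -0.001]
force: [0.2, 0.7, -0.1]
width: 0.0399
shift [-0.0018  0.0067 -0.0032] turn [-0.0032  0.0016  0.0022] t 1.5 F [ 0.2  0.7 -0.1] w 0.0399
[325.86199313 237.28968055]
[460.51584054 113.08924796]
```

View pics/w1.png

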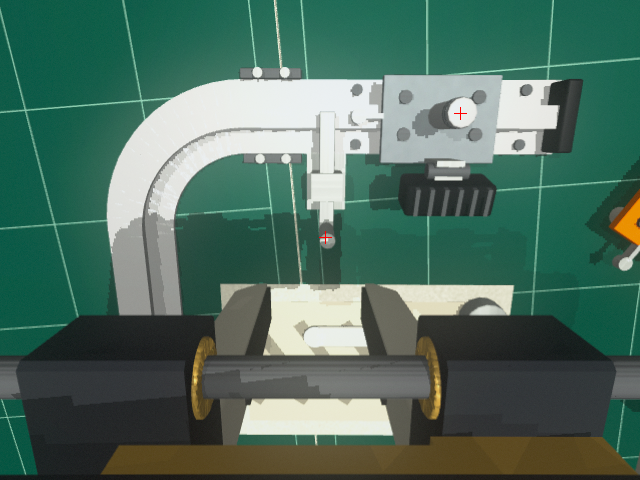

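The wrist view confirms both: the markers fall on the peg top at px (327,240) and the handle top at (460,113). Nothing stands under the partly open jaws. Next I descend over the peg and grip it.

```bash
python3 -m pendant '[[-0.002,0.007,0.03,0,0,0,0.57],[-0.002,0.007,0.07,0,0,0,0.57],[-0.002,0.007,0.11,0,0,0,0.57],[-0.002,0.007,0.14,0,0,0,0.57],[-0.002,0.007,0.15,0,0,0,0.57]]' 8
python3 -m pendant '[[0,0,0,0,0,0,1],[0,0,0,0,0,0,1],[0,0,0,0,0,0,1]]' 8
python3 -m pendant '[[-0.004,0,0,0,0,0,1],[-0.008,0,0,0,0,0,1],[-0.012,0,0,0,0,0,1],[-0.016,0,0,0,0,0,1],[-0.02,0,0,0,0,0,1]]'
python3 go.py 0.546 -0.0263 0.047 -4.6
python3 - <<'E'
import pickle; from h import *
s,c=pickle.load(open("w1.pkl","rb")); np.set_printoptions(precision=4,suppress=True)
g=cv2.GaussianBlur(c["img"].astype(float).max(2),(3,3),0)
def at(l): return ray(c,l,.023,s)[:,:2]
# print green-vs-white transitions along some lines (saturation)
h=cv2.cvtColor(c["img"],cv2.COLOR_RGB2HSV)
for v in (270,290,305):
    m=h[v,90:215,1]; e=np.where(np.diff((m<90).astype(int))!=0)[0]+90; print("row",v,e,ray(c,[[x,v] for x in e],.005,s)[:,:2].tolist())
for u in (215,230,310,555):
    m=h[60:200,u,1]; e=np.where(np.diff((m<90).astype(int))!=0)[0]+60; print("col",u,e,ray(c,[[u,y] for y in e],.005,s)[:,:2].tolist())
E
```

```text
clock: 2.05
ee_pos: [0.5415, -0.0294, 0.0446]
tool_rot: [-0.001, 0.999, -0.04, -0.004]
force: [-0.1, -0.4, 0.1]
width: 0.0403
clock: 2.35
ee_pos: [0.5428, -0.0301, 0.0463]
tool_rot: [-0.001, 0.999, -0.04, -0.002]
force: [0.3, 0.6, 0.6]
width: 0.0208
clock: 2.85
ee_pos: [0.5233, -0.0259, 0.047]
tool_rot: [-0.003, 0.999, -0.041, -0.001]
force: [3.9, 10.4, -5.2]
width: 0.0117
shift [ 0.0227 -0.0015 -0.    ] turn [-0.0051  0.003  -0.0009] t 2.85 F [ 3.9 10.4 -5.2] w 0.0117
row 270 [112 179] [[0.5120147508176067, 0.1761742431575297], [0.5071536930569418, 0.11339456831135232]]
row 290 [114 180] [[0.4920529085753158, 0.17846181740828448], [0.48719827392941895, 0.1157701380412574]]
row 305 [116 182] [[0.47668197197903284, 0.17973618583119613], [0.4717769511637053, 0.11639274720373387]]
col 215 [ 81 161] [[0.6690054631966265, 0.05590916367371114], [0.6042333644368121, 0.06528240195836217]]
col 230 [ 78 156] [[0.6703408998851546, 0.043145197056107046], [0.6074610670061453, 0.05162188662003135]]
col 310 [78] [[0.6651388374105047, -0.023121674167938186]]
col 555 [ 64  65  78 152 184 185] [[0.6597614854356705, -0.22437738675838648], [0.6589967000142347, -0.22443601407271682], [0.648969406434129, -0.22520363790563797], [0.5887257445057784, -0.22977636043203975], [0.5608881044178402, -0.23186823277105206], [0.559999687688393, -0.23193478730417016]]
```

```bash
python3 -m pendant '[[-0.005,0,0,0,0,0,1],[-0.01,0,0,0,0,0,1],[-0.015,0,0,0,0,0,1],[-0.02,0,0,0,0,0,1],[-0.024,0,0,0,0,0,1]]'
python3 -m pendant '[[-0.003,0,0,0,0,0,1],[-0.005,0,0,0,0,0,1],[-0.007,0,0,0,0,0,1],[-0.007,0,0,0,0,0,1]]'
python3 go.py 0.546 -0.0263 0.047 -4.6
```

```text
clock: 3.35
ee_pos: [0.4991, -0.0238, 0.0474]
tool_rot: [-0.003, 0.999, -0.041, -0.001]
force: [3.6, 3.6, -6.5]
width: 0.0122
clock: 3.75
ee_pos: [0.4939, -0.0234, 0.048]
tool_rot: [-0.003, 0.999, -0.041, 0.001]
force: [7.2, 3.4, -7.3]
width: 0.0117
shift [ 0.0522 -0.0013  0.0011] turn [-0.0056 -0.0014 -0.0018] t 3.75 F [ 7.2  3.4 -7.3] w 0.0117
```

```bash
python3 -m pendant '[[-0.003,0,0,0,0,0,1],[-0.006,0,0,0,0,0,1],[-0.006,0,0,0,0,0,1]]' 14
python3 -m pendant '[[0.0,0,0,0,0,0,0.57],[0,0,0,0,0,0,0.57],[0,0,0,0,0,0,0.57],[0,0,-0.05,0,0,0,0.57],[0,0,-0.1,0,0,0,0.57]]'
python3 -m pendant '[[0.0,0,-0.035,0,0,0,0.57],[0,0,-0.05,0,0,0,0.57],[0,0,-0.05,0,0,0,0.57]]'
python3 - <<'E'
from workcell import robot
from h import *; import pickle
s=robot.get_state(); c=robot.camera("wrist"); pickle.dump((s,c),open("w2.pkl","wb")); im=c["img"][:,:,::-1].copy()
cv2.imwrite("pics/w2.png",im)
E
python3 go.py 0.6255 -0.121 0.2 85.4
```

```text
clock: 4.05
ee_pos: [0.4917, -0.0232, 0.0489]
tool_rot: [-0.003, 0.999, -0.041, 0.005]
force: [12.4, 4.6, -12.0]
width: 0.0118
clock: 4.55
ee_pos: [0.4888, -0.0236, 0.1488]
tool_rot: [-0.003, 0.999, -0.042, 0.002]
force: [1.6, -1.4, 1.3]
width: 0.0394
clock: 4.85
ee_pos: [0.4898, -0.0245, 0.2017]
tool_rot: [-0.002, 0.999, -0.042, 0.005]
force: [0.1, -0.5, -0.7]
width: 0.0402
shift [1.443e-01 8.510e-02 1.000e-04] turn [ 8.0000e-04 -9.3000e-03 -1.5739e+00] t 4.9 F [-0.6 -0.4 -0.3] w 0.0402
```

View pics/w2.png

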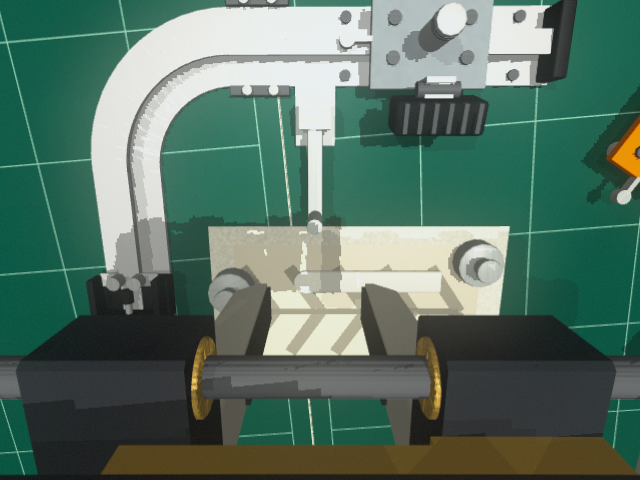

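The bolt is drawn: its bar end now lies in the guide at px (315,130), the peg top is at (315,227) and the rail is clear. The catch rollers show at (115,284) and (139,284).

Run:
```python
import pickle; from h import *
s,c=pickle.load(open("w2.pkl","rb")); np.set_printoptions(precision=4,suppress=True)
s1,c1=pickle.load(open("w1.pkl","rb"))
p1=ray(c1,[[327,240]],.076,s1)[0];p2=ray(c,[[315,227]],.076,s)[0];print("peg",p1,p2,"drawn",np.linalg.norm(p2-p1))
for z in(.03,.04): print("rollers",z,ray(c,[[115,284],[139,284]],z,s))
print("handle",ray(c,[[452,19]],.084,s),ray(c1,[[461,112]],.084,s1), "strike",ray(c,[[346,42]],.03,s),ray(c1,[[357,117]],.03,s1))
h=cv2.cvtColor(c["img"],cv2.COLOR_RGB2HSV)
for v in (170,200,230,255):
    m=h[v,60:200,1]; e=np.where(np.diff((m<90).astype(int))!=0)[0]+60; print("row",v,e,ray(c,[[x,v] for x in e],.005,s)[:,:2].round(4).tolist())
```

```text
peg [ 0.5439 -0.027   0.076 ] [ 0.4963 -0.0236  0.076 ] drawn 0.047697932163861
rollers 0.03 [[0.4494 0.1602 0.03  ]
 [0.4476 0.1388 0.03  ]]
rollers 0.04 [[0.4526 0.1546 0.04  ]
 [0.4509 0.1338 0.04  ]]
handle [[ 0.6259 -0.1223  0.084 ]] [[ 0.6262 -0.1213  0.084 ]] strike [[ 0.6297 -0.0585  0.03  ]] [[ 0.6303 -0.058   0.03  ]]
row 170 [ 91 161] [[0.5496, 0.1733], [0.5445, 0.1109]]
row 200 [ 95 164] [[0.5228, 0.1757], [0.5176, 0.113]]
row 230 [ 99 168] [[0.495, 0.1781], [0.4897, 0.1143]]
row 255 [103 169] [[0.4709, 0.1795], [0.4658, 0.1175]]
```

```bash
cat > path.py <<'E'
from h import *
O=np.array([.626,-.1215]); th=-.0805; ex=np.array([np.cos(th),np.sin(th)]); ey=np.array([-np.sin(th),np.cos(th)]); Y0=.1564
def rail(s):
    if s<Y0: return np.array([0,s])
    a=(s-Y0)/.1
    if a<np.pi/2: return np.array([-.1+.1*np.cos(a),Y0+.1*np.sin(a)])
    return np.array([-.1-(s-Y0-.05*np.pi),Y0+.1])
def car(s):
    f,b=rail(s+.028),rail(s-.028); m=(f+b)/2; d=f-b
    return O+m[0]*ex+m[1]*ey, np.degrees(np.arctan2(d[1],d[0])-np.pi/2+th)
if __name__=="__main__":
    for s in np.arange(.0,.38,.02): p,a=car(s); print(round(s,3),p.round(4),round(a,1))
E
python3 path.py; python3 go.py 0.626 -0.1215 0.2 -4.6
python3 -c "
import pickle; from h import *
c=pickle.load(open('top.pkl','rb')); print('disp',ray(c,[[264,128]],.15),ray(c,[[267,150]],.05))"
```

```text
0.0 [ 0.626  -0.1215] -4.6
0.02 [ 0.6276 -0.1016] -4.6
0.04 [ 0.6292 -0.0816] -4.6
0.06 [ 0.6308 -0.0617] -4.6
0.08 [ 0.6324 -0.0418] -4.6
0.1 [ 0.634  -0.0218] -4.6
0.12 [ 0.6356 -0.0019] -4.6
0.14 [0.6369 0.0181] -3.9
0.16 [0.6364 0.0379] 0.5
0.18 [0.6339 0.0573] 9.0
0.2 [0.629  0.0759] 20.4
0.22 [0.6206 0.0931] 31.8
0.24 [0.6089 0.1083] 43.3
0.26 [0.5944 0.1209] 54.7
0.28 [0.5777 0.1304] 66.2
0.3 [0.5594 0.1368] 76.6
0.32 [0.5403 0.1415] 83.0
0.34 [0.5205 0.1442] 85.4
0.36 [0.5006 0.1459] 85.4
shift [1.449e-01 8.550e-02 1.000e-04] turn [-0.0054 -0.0064 -0.0031] t 4.9 F [-0.6 -0.4 -0.3] w 0.0402
disp [[0.778817   0.09967477 0.15      ]] [[0.75958423 0.10078121 0.05      ]]
```

```bash
python3 -m pendant '[[0.036,0.022,0,0,0,0,0.5],[0.072,0.044,0,0,0,0,0.5],[0.108,0.066,0,0,0,0,0.5],[0.144,0.086,0,0,0,0,0.5],[0.144,0.086,0,0,0,0,0.5]]' 8; python3 go.py 0.626 -0.1215 0.048 -4.6
```

```text
clock: 5.4
ee_pos: [0.6269, -0.125, 0.196]
tool_rot: [-0.003, 0.999, -0.043, 0.002]
force: [0.1, -0.1, -0.2]
width: 0.0463
shift [-0.0017 -0.0026  0.148 ] turn [-0.0054 -0.0031 -0.0056] t 5.4 F [ 0.1 -0.1 -0.2] w 0.0463
```

```bash
python3 -m pendant '[[-0.001,-0.003,0.04,0,0,0,0.5],[-0.001,-0.003,0.08,0,0,0,0.5],[-0.001,-0.003,0.12,0,0,0,0.5],[-0.001,-0.003,0.14,0,0,0,0.5],[-0.001,-0.003,0.148,0,0,0,0.5]]' 
python3 -m pendant '[[0,0,0,0,0,0,0.95],[0,0,0,0,0,0,0.95],[0,0,0,0,0,0,0.95],[0,0,0,0,0,0,0.95]]' 8
python3 go.py 0.6276 -0.1016 0.048 -4.6
```

```text
clock: 5.9
ee_pos: [0.6229, -0.1195, 0.0435]
tool_rot: [-0.004, 0.999, -0.043, -0.002]
force: [0.6, -0.4, 0.6]
width: 0.0469
clock: 6.3
ee_pos: [0.6238, -0.12, 0.045]
tool_rot: [-0.003, 0.999, -0.043, -0.001]
force: [-0.4, 0.1, -0.4]
width: 0.0197
shift [ 0.0022 -0.0187 -0.0029] turn [-0.0066  0.0026 -0.0053] t 6.3 F [-0.4  0.1 -0.4] w 0.0197
```

```bash
python3 -m pendant '[[0.001,-0.004,-0.002,0,0,0,0.95],[0.001,-0.008,-0.003,0,0,0,0.95],[0.002,-0.014,-0.003,0,0,0,0.95],[0.002,-0.02,-0.003,0,0,0,0.95],[0.002,-0.026,-0.003,0,0,0,0.95]]' 
python3 go.py 0.631 -0.0617 0.048 -4.6
```

```text
clock: 6.8
ee_pos: [0.6271, -0.0934, 0.0475]
tool_rot: [-0.004, 0.999, -0.043, -0.002]
force: [-4.0, 0.1, -6.8]
width: 0.02
shift [ 0.0012 -0.0319 -0.0002] turn [-0.007   0.0049 -0.005 ] t 6.8 F [-4.   0.1 -6.8] w 0.02
```

```bash
python3 -m pendant '[[0,-0.006,0,0,0,0,0.95],[0,-0.012,0,0,0,0,0.95],[0,-0.018,0,0,0,0,0.95],[0,-0.025,0,0,0,0,0.95],[0,-0.032,0,0,0,0,0.95]]' 
python3 go.py 0.6338 -0.0218 0.048 -4.6
```

```text
clock: 7.3
ee_pos: [0.6296, -0.061, 0.0476]
tool_rot: [-0.004, 0.999, -0.043, -0.003]
force: [-1.9, -1.5, -8.0]
width: 0.0198
shift [ 0.0008 -0.0394 -0.0001] turn [-0.0069  0.0054 -0.0051] t 7.3 F [-1.9 -1.5 -8. ] w 0.0198
```

```bash
python3 -m pendant '[[0,-0.008,0.001,0,0,0,0.95],[0,-0.016,0.001,0,0,0,0.95],[0,-0.024,0.001,0,0,0,0.95],[0,-0.032,0.001,0,0,0,0.95],[0,-0.039,0.001,0,0,0,0.95]]' 
python3 go.py 0.6353 -0.0019 0.048 -4.6;  python3 go.py 0.6369 0.0181 0.048 -3.9
```

```text
clock: 7.8
ee_pos: [0.6329, -0.0212, 0.0469]
tool_rot: [-0.004, 0.999, -0.043, -0.003]
force: [-3.6, 0.2, -6.4]
width: 0.0201
shift [ 0.0007 -0.0195 -0.0009] turn [-0.0071  0.0055 -0.0048] t 7.8 F [-3.6  0.2 -6.4] w 0.0201
shift [ 0.0006 -0.0395 -0.0008] turn [-0.0071  0.0054 -0.017 ] t 7.8 F [-3.6  0.2 -6.4] w 0.0201
```

```bash
python3 -m pendant '[[0,-0.006,0.001,0,0,0,0.95],[0,-0.012,0.001,0,0,0,0.95],[0,-0.018,0.001,0,0,0,0.95],[0,-0.024,0.001,0,0,0,0.95],[0,-0.03,0.001,0,0,-0.005,0.95]]' 
python3 go.py 0.6369 0.0181 0.048 -3.9;  python3 go.py 0.6364 0.0379 0.048 0.5; python3 go.py 0.6339 0.0573 0.048 9
```

```text
clock: 8.3
ee_pos: [0.6357, 0.009, 0.0463]
tool_rot: [-0.004, 0.999, -0.04, -0.002]
force: [-1.1, -1.5, -4.2]
width: 0.02
shift [ 0.0004 -0.0091 -0.0016] turn [-0.007   0.005  -0.0119] t 8.3 F [-1.1 -1.5 -4.2] w 0.02
shift [-0.0016 -0.0288 -0.0015] turn [-0.0072  0.0047 -0.0887] t 8.3 F [-1.1 -1.5 -4.2] w 0.02
shift [-0.0057 -0.048  -0.0013] turn [-0.0076  0.0041 -0.237 ] t 8.3 F [-1.1 -1.5 -4.2] w 0.02
```

```bash
python3 -m pendant '[[0,-0.005,0,0,0,-0.005,0.95],[0,-0.01,0,0,0,-0.015,0.95],[-0.0003,-0.016,0,0,0,-0.035,0.95],[-0.001,-0.022,0,0,0,-0.06,0.95],[-0.0016,-0.0285,0,0,0,-0.088,0.95]]' 
python3 go.py 0.6339 0.0573 0.048 9; python3 go.py 0.629 0.0759 0.048 20.4
```

```text
clock: 8.8
ee_pos: [0.6362, 0.038, 0.0463]
tool_rot: [-0.004, 1.0, 0.005, -0.002]
force: [-2.5, -3.2, -4.6]
width: 0.0201
shift [-0.0021 -0.0193 -0.0015] turn [-0.0078  0.0043 -0.1468] t 8.8 F [-2.5 -3.2 -4.6] w 0.0201
shift [-0.0068 -0.0379 -0.0013] turn [-0.0082  0.0035 -0.3458] t 8.8 F [-2.5 -3.2 -4.6] w 0.0201
```

```bash
python3 -m pendant '[[-0.0003,-0.004,0,0,0,-0.025,0.95],[-0.0006,-0.008,0,0,0,-0.055,0.95],[-0.001,-0.0118,0,0,0,-0.085,0.95],[-0.0015,-0.0155,0,0,0,-0.115,0.95],[-0.0021,-0.0193,0,0,0,-0.147,0.95]]' 
python3 go.py 0.629 0.0759 0.048 20.4; python3 go.py 0.6206 0.0931 0.048 31.8
```

```text
clock: 9.3
ee_pos: [0.6339, 0.0574, 0.0465]
tool_rot: [-0.004, 0.997, 0.08, -0.002]
force: [-3.4, -2.7, -3.7]
width: 0.0197
shift [-0.0019 -0.019  -0.0013] turn [-0.0082  0.0027 -0.1963] t 9.3 F [-3.4 -2.7 -3.7] w 0.0197
shift [-0.0075 -0.0374 -0.0011] turn [-0.0085  0.0019 -0.3952] t 9.3 F [-3.4 -2.7 -3.7] w 0.0197
```

Forces are small and the path is tracking. I'll continue round the bend.

```bash
python3 -m pendant '[[-0.0002,-0.004,0,0,0,-0.04,0.95],[-0.0005,-0.0078,0,0,0,-0.08,0.95],[-0.0009,-0.0115,0,0,0,-0.12,0.95],[-0.0014,-0.0153,0,0,0,-0.16,0.95],[-0.0019,-0.019,0,0,0,-0.196,0.95]]' 
python3 go.py 0.6206 0.0931 0.048 31.8; python3 go.py 0.6089 0.1083 0.048 43.3
```

```text
clock: 9.8
ee_pos: [0.6291, 0.076, 0.0467]
tool_rot: [-0.004, 0.984, 0.178, -0.001]
force: [-3.4, -3.2, -4.7]
width: 0.0201
shift [-0.002  -0.0191 -0.0011] turn [-0.0082  0.0008 -0.1963] t 9.8 F [-3.4 -3.2 -4.7] w 0.0201
shift [-0.0076 -0.0374 -0.001 ] turn [-8.30e-03 -1.00e-04 -3.97e-01] t 9.8 F [-3.4 -3.2 -4.7] w 0.0201
```

```bash
python3 -m pendant '[[-0.0002,-0.004,0,0,0,-0.04,0.95],[-0.0005,-0.0078,0,0,0,-0.08,0.95],[-0.0009,-0.0115,0,0,0,-0.12,0.95],[-0.0014,-0.0153,0,0,0,-0.16,0.95],[-0.002,-0.019,0,0,0,-0.196,0.95]]' 
python3 go.py 0.6089 0.1083 0.048 43.3
```

```text
clock: 10.3
ee_pos: [0.6209, 0.0931, 0.0469]
tool_rot: [-0.004, 0.961, 0.275, -0.001]
force: [-2.3, -3.1, -5.1]
width: 0.0196
shift [-0.0022 -0.0193 -0.001 ] turn [-0.0075 -0.0015 -0.1982] t 10.3 F [-2.3 -3.1 -5.1] w 0.0196
```

```bash
python3 -m pendant '[[-0.0002,-0.004,0,0,0,-0.04,0.95],[-0.0005,-0.0078,0,0,0,-0.08,0.95],[-0.0009,-0.0115,0,0,0,-0.12,0.95],[-0.0015,-0.0153,0,0,0,-0.16,0.95],[-0.0021,-0.019,0,0,0,-0.198,0.95]]' 
python3 go.py 0.5944 0.1209 0.048 54.7
python3 -m pendant '[[-0.0002,-0.004,0,0,0,-0.04,0.95],[-0.0005,-0.0078,0,0,0,-0.08,0.95],[-0.0009,-0.0115,0,0,0,-0.12,0.95],[-0.0015,-0.0153,0,0,0,-0.16,0.95],[-0.0021,-0.019,0,0,0,-0.198,0.95]]' 
python3 go.py 0.5777 0.1304 0.048 66.2
```

```text
clock: 10.8
ee_pos: [0.6094, 0.1081, 0.047]
tool_rot: [-0.004, 0.929, 0.37, 0.0]
force: [-2.4, -2.7, -6.1]
width: 0.0199
shift [-0.0021 -0.0196 -0.0009] turn [-0.0063 -0.0034 -0.1963] t 10.8 F [-2.4 -2.7 -6.1] w 0.0199
clock: 11.3
ee_pos: [0.5954, 0.1205, 0.0472]
tool_rot: [-0.003, 0.887, 0.461, 0.001]
force: [-2.0, -3.2, -6.2]
width: 0.0199
shift [-0.0021 -0.0202 -0.0007] turn [-0.0041 -0.0053 -0.1963] t 11.3 F [-2.  -3.2 -6.2] w 0.0199
```

```bash
python3 -m pendant '[[-0.0002,-0.004,0,0,0,-0.04,0.95],[-0.0005,-0.008,0,0,0,-0.08,0.95],[-0.0009,-0.012,0,0,0,-0.12,0.95],[-0.0015,-0.016,0,0,0,-0.16,0.95],[-0.0021,-0.0198,0,0,0,-0.196,0.95]]' 
python3 go.py 0.5594 0.1368 0.048 76.6
python3 go.py 0.5403 0.1415 0.048 83
```

```text
clock: 11.8
ee_pos: [0.579, 0.1301, 0.0476]
tool_rot: [-0.002, 0.837, 0.547, 0.002]
force: [-0.4, -3.8, -5.6]
width: 0.0198
shift [-0.0017 -0.0206 -0.0004] turn [-0.0007 -0.0064 -0.1789] t 11.8 F [-0.4 -3.8 -5.6] w 0.0198
shift [-0.0051 -0.04   -0.0004] turn [-0.0003 -0.0065 -0.2906] t 11.8 F [-0.4 -3.8 -5.6] w 0.0198
```

```bash
python3 -m pendant '[[-0.0002,-0.004,0,0,0,-0.04,0.95],[-0.0005,-0.008,0,0,0,-0.075,0.95],[-0.0008,-0.012,0,0,0,-0.11,0.95],[-0.0012,-0.016,0,0,0,-0.145,0.95],[-0.0017,-0.0204,0,0,0,-0.178,0.95]]' 
python3 go.py 0.5403 0.1415 0.048 83
```

```text
clock: 12.3
ee_pos: [0.5609, 0.1367, 0.0477]
tool_rot: [-0.001, 0.784, 0.62, 0.004]
force: [0.6, -3.0, -9.2]
width: 0.02
shift [-0.0001 -0.0212 -0.0004] turn [ 0.0031 -0.0071 -0.1102] t 12.3 F [ 0.6 -3.  -9.2] w 0.02
```

```bash
python3 -m pendant '[[0,-0.003,0.001,0,0,-0.02,0.95],[0,-0.006,0.001,0,0,-0.04,0.95],[0,-0.009,0.001,0,0,-0.058,0.95],[0,-0.012,0.001,0,0,-0.075,0.95],[0,-0.015,0.001,0,0,-0.088,0.95]]' 
python3 go.py 0.5304 0.1429 0.048 84.8; python3 go.py 0.5205 0.1442 0.048 85.4
```

```text
clock: 12.8
ee_pos: [0.5468, 0.1405, 0.0471]
tool_rot: [-0.001, 0.756, 0.655, 0.004]
force: [1.5, -1.2, -2.8]
width: 0.02
shift [ 0.0001 -0.0166 -0.001 ] turn [ 0.0051 -0.0075 -0.0524] t 12.8 F [ 1.5 -1.2 -2.8] w 0.02
shift [-0.0001 -0.0266 -0.001 ] turn [ 0.0052 -0.0075 -0.0629] t 12.8 F [ 1.5 -1.2 -2.8] w 0.02
```

```bash
python3 -m pendant '[[0,-0.002,0,0,0,-0.015,0.95],[0,-0.004,0,0,0,-0.028,0.95],[0,-0.007,0,0,0,-0.038,0.95],[0,-0.01,0,0,0,-0.045,0.95],[0,-0.013,0,0,0,-0.05,0.95]]' 
python3 -m pendant '[[0,-0.002,0,0,0,-0.005,0.95],[0,-0.004,0,0,0,-0.01,0.95],[0,-0.006,0,0,0,-0.01,0.95],[0,-0.008,0,0,0,-0.01,0.95]]' 
python3 go.py 0.5205 0.1442 0.048 85.4;python3 go.py 0.504 0.1456 0.048 85.4
```

```text
clock: 13.3
ee_pos: [0.5337, 0.1426, 0.0471]
tool_rot: [-0.001, 0.739, 0.674, 0.005]
force: [1.2, -0.1, -3.9]
width: 0.0199
clock: 13.7
ee_pos: [0.5256, 0.1434, 0.0471]
tool_rot: [-0.001, 0.736, 0.677, 0.005]
force: [-0.2, -0.6, -4.1]
width: 0.0198
shift [ 0.0004 -0.0052 -0.001 ] turn [ 0.0055 -0.0077 -0.0026] t 13.7 F [-0.2 -0.6 -4.1] w 0.0198
shift [ 0.0004 -0.0217 -0.0011] turn [ 0.0055 -0.0077 -0.0026] t 13.7 F [-0.2 -0.6 -4.1] w 0.0198
```

Now slow feeling steps of 4 mm towards the catch, watching the x force.

```bash
python3 -m pendant '[[0,-0.001,0,0,0,0,0.95],[0,-0.002,0,0,0,0,0.95],[0,-0.003,0,0,0,0,0.95],[0,-0.004,0,0,0,0,0.95]]' 
python3 -m pendant '[[0,-0.001,0,0,0,0,0.95],[0,-0.002,0,0,0,0,0.95],[0,-0.003,0,0,0,0,0.95],[0,-0.004,0,0,0,0,0.95]]'
```

```text
clock: 14.1
ee_pos: [0.5224, 0.1435, 0.0472]
tool_rot: [0.0, 0.736, 0.677, 0.005]
force: [2.6, -1.3, -4.9]
width: 0.0195
clock: 14.5
ee_pos: [0.5186, 0.1438, 0.0473]
tool_rot: [0.0, 0.736, 0.677, 0.005]
force: [3.4, -0.4, -5.1]
width: 0.0198
```

```bash
python3 -m pendant '[[0,-0.001,0,0,0,0,0.95],[0,-0.002,0,0,0,0,0.95],[0,-0.003,0,0,0,0,0.95],[0,-0.003,0,0,0,0,0.95]]' 
python3 -m pendant '[[0,-0.001,0,0,0,0,0.95],[0,-0.002,0,0,0,0,0.95],[0,-0.003,0,0,0,0,0.95],[0,-0.003,0,0,0,0,0.95]]'
```

```text
clock: 14.9
ee_pos: [0.5149, 0.1441, 0.0472]
tool_rot: [-0.0, 0.736, 0.677, 0.005]
force: [1.4, -1.3, -3.3]
width: 0.0199
clock: 15.3
ee_pos: [0.5112, 0.1444, 0.047]
tool_rot: [-0.001, 0.736, 0.677, 0.004]
force: [-0.9, -1.4, -4.0]
width: 0.0201
```

```bash
python3 -m pendant '[[0,-0.001,0,0,0,0,0.95],[0,-0.002,0,0,0,0,0.95],[0,-0.003,0,0,0,0,0.95],[0,-0.003,0,0,0,0,0.95]]' 
python3 -m pendant '[[0,-0.001,0,0,0,0,0.95],[0,-0.002,0,0,0,0,0.95],[0,-0.003,0,0,0,0,0.95],[0,-0.003,0,0,0,0,0.95]]'
```

```text
clock: 15.7
ee_pos: [0.5078, 0.1447, 0.047]
tool_rot: [-0.001, 0.736, 0.677, 0.004]
force: [-0.3, -1.3, -3.7]
width: 0.0198
clock: 16.1
ee_pos: [0.505, 0.145, 0.047]
tool_rot: [-0.001, 0.736, 0.677, 0.005]
force: [1.8, -0.4, -4.7]
width: 0.0204
```

Run:
```python
from workcell import robot
from h import *; import pickle
s=robot.get_state(); c=robot.camera("wrist"); cv2.imwrite("pics/w3.png",c["img"][:,:,::-1])
c=robot.camera("scene"); a=c["img"][215:290,340:440,::-1]
cv2.imwrite("pics/s3.png",np.hstack([cv2.resize(a,(400,300),interpolation=2)]))
t=robot.camera("top"); pickle.dump(t,open("t3.pkl","wb"))
b=t["img"][180:320,215:315,::-1]
w=cv2.imread("pics/w3.png"); o=np.zeros((600,800,3),np.uint8); o[:300,:400]=cv2.resize(w,(400,300)); o[300:,:400]=cv2.resize(a,(400,300),interpolation=2); o[:560,400:]=cv2.resize(b,(400,560),interpolation=2)
cv2.imwrite("pics/m3.png",o)
```

```text
(no output)
```

View pics/m3.png

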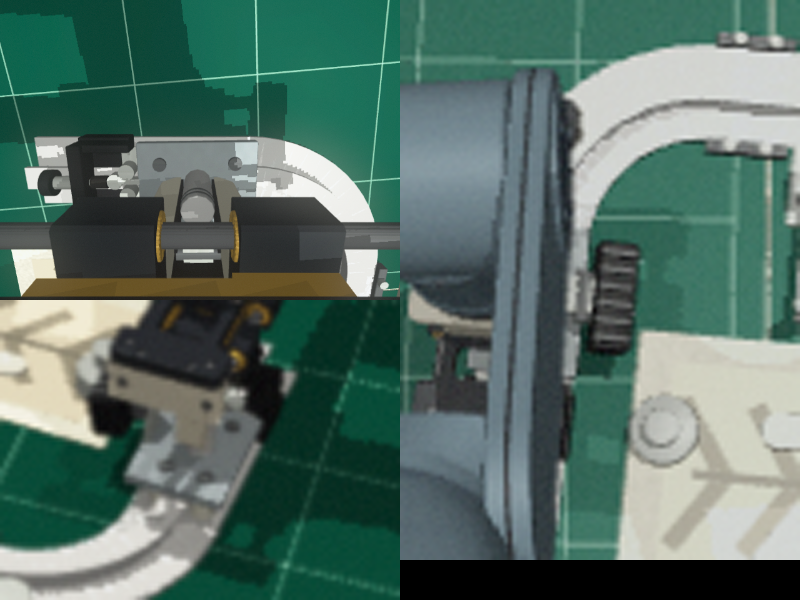

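The montage shows the carriage plate right at the end stop, with the strike near the rollers at wrist px (250,350). I'll zoom in there.

```bash
python3 -c "
import cv2
w=cv2.imread('pics/w3.png')[260:410,30:330]; cv2.imwrite('pics/w3c.png',cv2.resize(w,(800,400),interpolation=2))"
```

```text
(no output)
```

View pics/w3c.png

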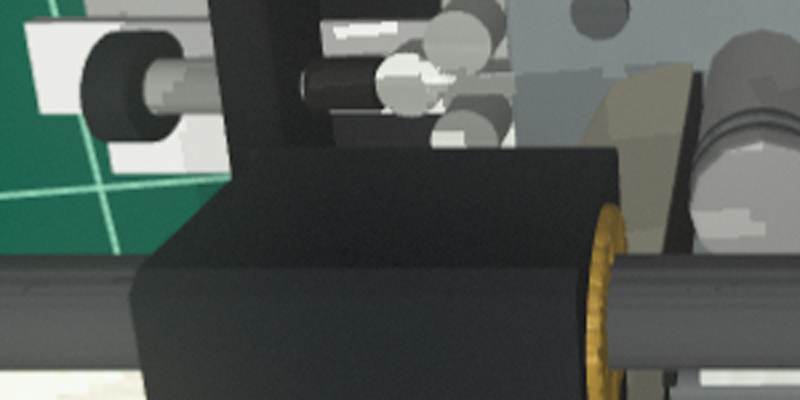

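The crop shows the strike at (408,85), past the two rollers at (458,40) and (465,130) and touching the buffer at (345,85). It has clicked through, so I'll release and lift straight up.

```bash
python3 -m pendant '[[0,0,0,0,0,0,0.6],[0,0,0,0,0,0,0.6],[0,0,0,0,0,0,0.6],[0,0,0,0,0,0,0.6]]' 
python3 -m pendant '[[0,0,-0.02,0,0,0,0.6],[0,0,-0.05,0,0,0,0.6],[0,0,-0.09,0,0,0,0.6],[0,0,-0.13,0,0,0,0.6],[0,0,-0.15,0,0,0,0.6]]' 
python3 -m pendant '[[-0.02,0.03,-0.02,0,0,0,0.6],[-0.04,0.06,-0.02,0,0,0,0.6],[-0.06,0.08,-0.02,0,0,0,0.6],[-0.06,0.08,-0.02,0,0,0,0.6]]'
python3 - <<'E'
from workcell import robot
from h import *; import pickle
s=robot.get_state(); c=robot.camera("wrist"); pickle.dump((s,c),open("w4.pkl","wb")); cv2.imwrite("pics/w4.png",c["img"][:,:,::-1])
E
```

```text
clock: 16.65
ee_pos: [0.505, 0.1451, 0.0472]
tool_rot: [-0.001, 0.736, 0.677, 0.004]
force: [-0.0, -0.6, -0.3]
width: 0.0369
clock: 17.15
ee_pos: [0.5055, 0.1442, 0.201]
tool_rot: [0.001, 0.736, 0.677, 0.007]
force: [-0.1, 0.3, -0.6]
width: 0.0372
clock: 17.55
ee_pos: [0.5821, 0.0749, 0.2211]
tool_rot: [0.002, 0.737, 0.676, 0.007]
force: [0.3, 0.8, 0.5]
width: 0.0369
```

View pics/w4.png

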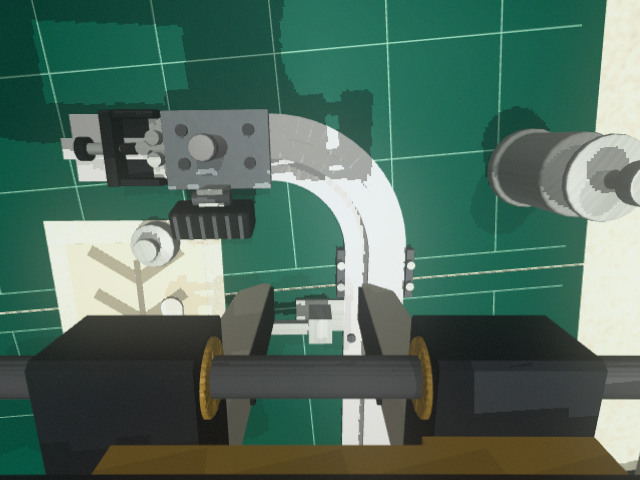

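The carriage sits at the stop with its handle at (203,146). The rollers are at (153,130) and (156,162), the weight is untouched, and the bolt is still drawn at (310,330). I'll zoom in on the catch and compute distances.

Run:
```python
from h import *; import pickle
s,c=pickle.load(open("w4.pkl","rb"))
print("handle",ray(c,[[203,146]],.084,s).round(4),"rollers@.04",ray(c,[[153,128],[155,157]],.04,s).round(4))
cv2.imwrite("pics/w4c.png",cv2.resize(c["img"][95:200,50:215,::-1],(800,509),interpolation=2))
```

```text
handle [[0.5061 0.1475 0.084 ]] rollers@.04 [[0.4558 0.1656 0.04  ]
 [0.4531 0.1423 0.04  ]]
```

View pics/w4c.png

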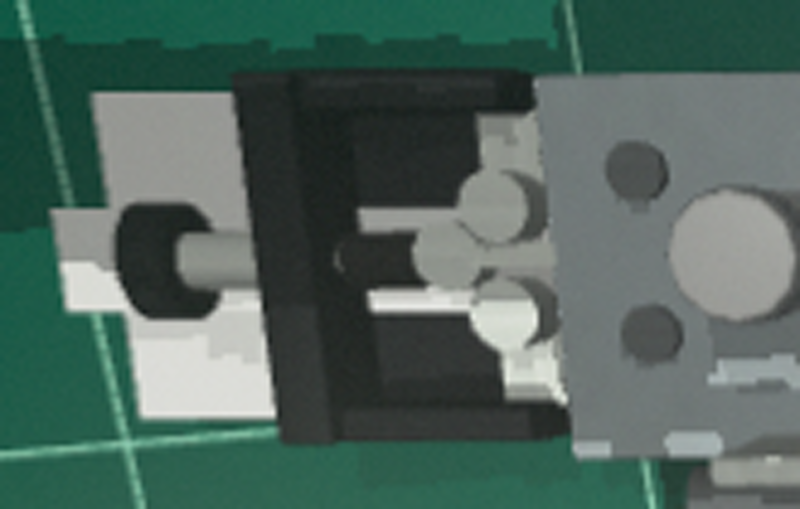

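The strike (448,255) sits behind both rollers (about x 500), against the buffer, with nothing touching it. One last check of the bolt after the carriage went by.

```bash
python3 -m pendant '[[0,0.04,0,0,0,0,0.6],[0,0.08,0,0,0,0,0.6],[0,0.12,0,0,0,0,0.6],[0,0.12,0,0,0,0,0.6]]'
python3 - <<'E'
from workcell import robot
from h import *
s=robot.get_state(); c=robot.camera("wrist"); print(proj(c,[(.4963,-.0236,.076),(.506,.1475,.084)],s)); cv2.imwrite("pics/w5.png",c["img"][:,:,::-1])
E
```

```text
clock: 18.0
ee_pos: [0.7027, 0.0663, 0.2193]
tool_rot: [0.0, 0.737, 0.676, 0.006]
force: [-1.0, 0.7, -0.2]
width: 0.0373
[[ 83.09579057 354.85993261]
 [ 36.25708177 148.48938962]]
```

View pics/w5.png

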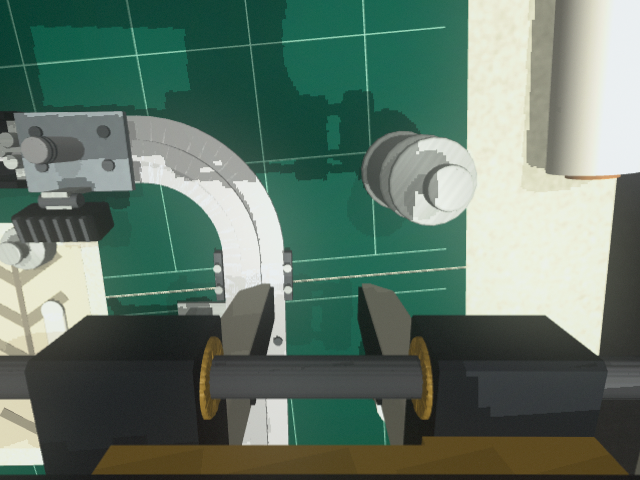

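The handle is still at its predicted pixel (36,148), so the carriage has stayed put. The peg is hidden behind the gripper here, but the previous view, taken after the carriage had passed, showed the bar drawn out of the rail. I'm handing in.

```bash
python3 -c "
from workcell import robot
print(robot.job_done())"
```

```text
the job is handed in; nothing more can be done
None
```

The bolt is drawn back, and the lamp carriage is round the bend and caught in the end stop. I handed the job in at about 18 s, with the arm raised clear and touching nothing.

- **Bolt:** I gripped the peg and drew it until it stopped, with the force rising to about 12 N. The cameras measured 47.7 mm of travel. The peg looked about 4 mm open at the start, so that makes about 52 mm drawn.
- **Carriage:** I guided it by its handle with an 8–14 N grip. Between steps the wrist force was about 10 N or less, most of it vertical grip load. Along the leg I felt only about 3 N at the catch, less than the 5–10 N given for the click; readings came only at step ends.
- **Catch:** After I let go, a close-up showed the strike behind both rollers and against the buffer. The handle was about 54 mm short of the roller line, where 55 mm is expected. A later picture showed the carriage had not moved.
- **Not fully checked:** In the last picture the gripper hid the bolt peg. The one before it, taken after the carriage had passed, showed the bolt open but I did not measure it. I could not read the buffer value directly, so "caught" rests on the pictures. I saw no sign of anything else moved in the views I took, but did not check every item at the end.

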